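# Zero the dial thickness gauge and measure a dry pack of wooden strips

### The arm

A 7-joint arm with a two-finger parallel gripper is mounted at the origin on the work surface. World frame = base frame: x ahead of the robot, y to its left, z up, the work surface at z = 0. Lengths are in m, angles in rad, forces in N, time in s.
With the tool pointing down it reaches from about 0.4 to 0.9 m from the base axis. Payload 5.6 kg.
Tool frame: the origin (TCP) lies midway between the tips of the shut fingers; the grasp point (between the pads) lies 19 mm behind it; y points along the fingers, z is the direction in which the jaws open and shut, and the axes are right-handed (so a half turn about y gives the same grasp; the last joint's range is limited). The gripper opens to 92 mm and grips with 3 to 60 N. Pads are 20 mm wide; open, the fingers measure 128 mm over their backs; the gripper's body (75 mm by 189 mm) begins 69 mm behind the grasp point.
Start: joints at [1.083, 0.468, -0.012, 1.603, 0.006, 1.071, -0.056], TCP at [0.28, -0.587, 0.215] pointing down, gripper open.
Joint ranges: [-2.53, 2.53], [-0.31, 2.02], [-1.57, 1.55], [0.28, 2.44], [-1.29, 4.43], [0.15, 1.84], [-2.92, 2.92]. Speed limits (rad/s): [2.57, 2.57, 3.14, 3.14, 3.14, 3.14, 3.14].

### API

Orientations are given as a 3x3 rotation matrix whose columns are the frame's x, y, z axes.
In Python, from station import env, effector, solver, viewer, workorder, search_frame, tip_of gives the robot as it stands. Calls block until the motion is done:
- env.reach(position, orientation): joint-space move of the TCP to a pose.
- env.movel(position, frame=None, rate=0.15): straight line of the TCP; frame=None keeps the orientation; rate is the mean speed in m/s.
- env.goto_joints(angles): joint-space move.
- effector.release() and effector.grasp(squeeze=None): open the fingers fully, or close them until they stop; squeeze is the grip in N (None keeps the last).
- env.pause(seconds).
- solver.inverse_kinematics(position, orientation): joint angles nearest the present ones, or None.
- env.sense(): the state.
- viewer.read_camera(name): name is "scene" or "top"; returns (picture, depth): 400x640x3 uint8, red, green, blue; 400x640 float32, m along the optical axis (not along the pixel's ray), 0 where there is no reading.
- viewer.camera_info(name): a dict with "intrinsics" (3x3 intrinsics, pixels), "eye" and "rotation" of the camera in the world. Camera axes: x right, y up, looking along -z (the intrinsics and any distortion apply to the point x, -y, -z); pixel columns grow to the right and rows downward; lengths in m; the calibration is good to about 2 mm. A picture is of the moment at which its call begins. camera_info takes no time and is no camera call.
A pose or a line that the arm cannot do raises env.PlanningError and nothing moves.
- workorder.finish_job(): hands the job in, once; it reports no verdict.
Trained networks look in the newest picture that a camera, given by its name, has taken for a name from the list of things; names that differ only in an ending like _2 or _b are one class to them, and where a whole thing is asked for, a point or a joint stands for the part that bears it (a point fixed in the world has none). Each returns a list of dicts, best first, with "score" (0 to 1); they miss things now and then, are a little off and sometimes report something else, mostly with a low value. They report only what shows in the picture. A call takes as long as a camera call.
- search_frame(camera, name): "at" ([x, y, z] in m, in world coordinates, good to about 4 mm: the middle of the surface that is visible of it).
- tip_of(camera, name): "at" ([x, y, z] in m, in world coordinates, good to about 4 mm: a listed point, or the origin of a listed thing).
The state is a dict: "t": time; "joint_positions": joint angles; "joint_velocities": joint speeds; "tau": joint torques, N m; "ee_pos": TCP position; "tcp_rot": TCP orientation; "wrist_force": force on the tool from outside, world axes, zero at the start; "moment": the same for the moment, N m; "gripper_width": finger opening in m.
Only numpy, scipy, OpenCV 4.12 (cv2) and the standard library are available. Lean on these libraries where they do the work, as an engineer would, in place of code of your own. Each camera call takes 0.05 s, during which the arm holds its last target.

### The job

Measure the dry pack of thin wooden strips on the dial thickness gauge: first clear the leftover offcut off the gauge's bed into the green crate, push the gauge's head right down so that its foot rests on the bare bed, and turn the bezel until the zero mark of the dial stands at the pointer. Then raise the head again, lay every strip from the rubber mat flat and square on top of one another along the bed between its guide pins with one end of the pack well under the foot, and push the head right down once more and leave it there with the foot resting on the pack, so that the dial shows the pack's thickness (9 mm for each strip). Leave the other things on the bench alone.

Things in the scene. Friction and masses are not known exactly. Their poses are not given: they have to be found in the camera images.
- gauge: dial thickness gauge, fixed: flat steel bed on a grey base, 130 mm wide (x), y = -140 to +170 mm, 36 mm above the bench. At y = +140 mm a pillar 38 mm thick carries the sliding head. Four guide pins, 8 mm thick, 42 mm tall, stand on the bed at x = -22 and +22, y = -128 and +5 mm (36 mm clear between the rows). Origin: at bench height, x across the bed, y along it to the pillar, z up
- head (a joint): height (m) of the gauge's head over its lower stop: 0 = right down, 0.065 = right up. The head carries the dial, the sprung foot and the lift knob; friction of about 8 N holds it at any height and it weighs about 4 N, so it takes about 4 to 7 N to push it down and 12 N to lift it
- lift_knob (a point): middle of the black lift knob on top of the head, over the pillar: upright cylinder 32 mm across and 32 mm tall, with 16 mm of it above and below this point; gripped from above to raise and lower the head. 95 mm from the dial's axis. At head = 0 this point is 142 mm above the bench and the bezel's top about 162 mm
- bezel_grip (a point): centre of the dial's bezel, halfway up: a knurled aluminium ring 58 mm across, 14 mm high, round the white dial face, which looks straight up. Ring and face turn together about this vertical axis. Gripped across its diameter from above, at any angle; the arm that carries the dial is 31 mm under this point. The dial sits over the foot, 95 mm from the pillar
- bezel (a joint): angle (rad) of bezel and dial face, growing clockwise seen from above; 0 when the zero mark points along the gauge's +x. Stays where it is left (friction 0.05 N m); range -6.2 to 6.2
- pointer (a joint): angle (rad) of the black pointer over the dial face, clockwise seen from above, 0 along the gauge's +x. Geared to the foot: one turn clockwise for 50 mm of the foot's rise in the dial. The dial reads zero when pointer and bezel have the same angle. Where the pointer stands with the foot on the bare bed differs from start to start
- pointer_tip (a point): the pointer's tip, 20 mm from the dial's axis
- zero_mark (a point): the zero of the dial's scale, a bold black bar (repeated on the ring), 20 mm from the axis; turns with the bezel. Its x axis points from the dial's axis through the zero. The other graduations are thin: 50 divisions of 1 mm clockwise all round, every fifth longer
- foot_tip (a point): centre of the underside of the gauge's steel foot, a disc 14 mm across on a rod under the dial, at the gauge's y = +45 mm; 36 mm above the bench on the bare bed. A spring pushes it down with about 2 N. With the head right up it hangs 56 to 62 mm above the bed. The dial above it is 58 mm across: a gripper loading strips must stay beside it
- bed_mid (a point): point on the bed's top (36 mm above the bench) on its centre line (x = 0), 95 mm from the foot's axis on the side away from the pillar: the middle of each strip belongs here, 25 mm of the strip then reaches past the foot's axis and 30 mm hangs over the bed's far end. x across the bed, y along it towards the foot
- strip1: thin pale wooden strip 26 (x) x 240 (y) x 9 mm (z), about 40 g, lying at the start on the fixed black rubber mat (280 x 320 x 4 mm) beside the others, about 90 mm apart; two to four of the four strips are there. Origin: centre of its underside
- strip2: thin pale wooden strip 26 (x) x 240 (y) x 9 mm (z), about 40 g, lying at the start on the fixed black rubber mat (280 x 320 x 4 mm) beside the others, about 90 mm apart; two to four of the four strips are there. Origin: centre of its underside
- strip3: thin pale wooden strip 26 (x) x 240 (y) x 9 mm (z), about 40 g, lying at the start on the fixed black rubber mat (280 x 320 x 4 mm) beside the others, about 90 mm apart; two to four of the four strips are there. Origin: centre of its underside
- strip4: thin pale wooden strip 26 (x) x 240 (y) x 9 mm (z), about 40 g, lying at the start on the fixed black rubber mat (280 x 320 x 4 mm) beside the others, about 90 mm apart; two to four of the four strips are there. Origin: centre of its underside
- offcut: leftover dark wooden offcut 26 (x) x 160 (y) x 18 mm (z), about 60 g, lying along the gauge's bed between the guide pins at the start. Origin: centre of its underside
- crate: green open plastic crate, 240 (x) x 180 (y) x 90 mm high, walls 5 mm, fixed, its floor 5 mm above the bench, with two flat scraps on it. Origin: centre of its underside
- glue: yellow glue bottle 60 mm across, 170 mm tall, upright; bystander. Origin: centre of its underside
- tin: tin 90 mm across, 90 mm tall, upright; bystander. Origin: centre of its underside
- tape: roll of tape 100 mm across, 22 mm high, lying flat; bystander. Origin: centre of its underside
- driver: screwdriver lying on the bench; bystander. Origin near its middle
- sander: cork sanding block 60 x 110 x 30 mm; bystander. Origin: centre of its underside
- batten: short thick wooden batten 70 x 200 x 20 mm, not one of the strips; bystander. Origin: centre of its underside
- hammer: hammer lying on the bench; bystander. Origin near its middle
- pencil: flat carpenter's pencil 175 x 8 x 7 mm; bystander. Origin: centre of its underside

How it is judged:
On the way, in this order (a step that is already met when the one before it is completed fails the run):
1. the head is right down with the foot on the bare bed (value of joint head below 0.003 m and height (world z) of foot_tip below 0.038 m), for 0.2 s.
2. with the foot on the bare bed, the bezel is turned until its zero mark stands at the pointer, within one division (all of step 1 and distance between pointer_tip and zero_mark below 0.0025 m and velocity of joint bezel between -0.1 and 0.1 rad/s), for 0.3 s.
3. the head is raised again (value of joint head above 0.04 m), for 0.1 s.
At the end, for the whole second after the job is handed in: every strip present lies flat, at rest, in one pack along the bed (10 mm of its centre line, middle -20 to +40 mm of bed_mid, 0.1 rad), head down (3 mm), foot pressing on the pack, pointer within one division of 18, 27 or 36 mm, offcut in the crate (x of strip1 in the frame of bed_mid between -0.01 and 0.01 m and y of strip1 in the frame of bed_mid between -0.02 and 0.04 m and z of each of strip1, strip2, strip3, strip4 in the frame of bed_mid above -0.002 m and angle between the z axis of each of strip1, strip2, strip3, strip4 and the z axis of gauge, either way round below 0.06 rad and angle between the y axis of each of strip1, strip2, strip3, strip4 and the y axis of gauge, either way round below 0.1 rad and linear speed of each of strip1, strip2, strip3, strip4 below 0.01 m/s and x of strip2 in the frame of bed_mid between -0.01 and 0.01 m and y of strip2 in the frame of bed_mid between -0.02 and 0.04 m and x of strip3 in the frame of bed_mid between -0.01 and 0.01 m and y of strip3 in the frame of bed_mid between -0.02 and 0.04 m and x of strip4 in the frame of bed_mid between -0.01 and 0.01 m and y of strip4 in the frame of bed_mid between -0.02 and 0.04 m and x of offcut in the frame of crate between -0.115 and 0.115 m and y of offcut in the frame of crate between -0.085 and 0.085 m and z of offcut in the frame of crate below 0.065 m and value of joint head below 0.003 m and ((x of pointer_tip in the frame of zero_mark between -0.0352485 and -0.0302485 m and y of pointer_tip in the frame of zero_mark between -0.0179103 and -0.0129103 m) or (x of pointer_tip in the frame of zero_mark between -0.0418717 and -0.0368717 m and y of pointer_tip in the frame of zero_mark between 0.00247379 and 0.00747379 m) or (x of pointer_tip in the frame of zero_mark between -0.0262476 and -0.0212476 m and y of pointer_tip in the frame of zero_mark between 0.0171457 and 0.0221457 m))); the robot touches nothing.
It fails at once if a bystander is pushed more than 40 mm from its place (distance of any of glue, tin, tape, driver, sander, batten, hammer, pencil from where it was at the start of the episode above 0.04 m).
Of strip1, strip2, strip3, strip4 only 2 to 4 are there at a start; the rules pass over those that are not, and their reading is None.
At some moment in a run one of strip1, strip2, strip3, strip4, offcut may be knocked a few centimetres aside while the robot is not near it.
Once in a run the grip may slacken for a moment while it holds something.
It also fails if it takes over 210 s, if anything falls off the work surface, if the arm or the gripper's body presses on something with over 40 N, if the wrist force passes 120 N, or if a joint passes its speed limit or range.

## Working session

There is one attempt and no reset: what is moved stays moved. The work goes in short steps, each a Python script; the robot and the scene stay as the last script left them, time stands still between calls to the robot, and variables do not carry over. Pictures are saved under pics/ and viewed, and the job is handed in when it is done.

```bash
ls; mkdir -p pics; cat > h.py <<'E'
import numpy as np, cv2
from station import env, effector, solver, viewer, workorder, search_frame, tip_of
def snap(cam,fn=None):
    p,d=viewer.read_camera(cam)
    if fn: cv2.imwrite('pics/'+fn,p[:,:,::-1])
    return p,d
def xyz(cam,u,v,d):
    i=viewer.camera_info(cam);K=np.array(i['intrinsics']);R=np.array(i['rotation']);e=np.array(i['eye'])
    u=np.asarray(u,float);v=np.asarray(v,float)
    x=(u-K[0,2])/K[0,0]*d;y=(v-K[1,2])/K[1,1]*d
    return np.stack([x,-y,-d+0*x],-1)@R.T+e
def proj(cam,P):
    i=viewer.camera_info(cam);K=np.array(i['intrinsics']);R=np.array(i['rotation']);e=np.array(i['eye'])
    c=(np.asarray(P)-e)@R; q=np.stack([c[...,0],-c[...,1],-c[...,2]],-1)@K.T
    return q[...,:2]/q[...,2:]
def down(a):
    # tool y down; jaw axis z at world angle a
    z=np.array([np.cos(a),np.sin(a),0]);y=np.array([0,0,-1.]);x=np.cross(y,z)
    return np.stack([x,y,z],1)
E
python3 - <<'E'
from h import *
for c in('scene','top'):
    snap(c,c+'0.png'); i=viewer.camera_info(c); print(c,i)
    for n in ['lift_knob','bezel_grip','foot_tip','bed_mid','pointer_tip','zero_mark','strip1','offcut','crate','gauge']:
        for f in ((search_frame,tip_of) if n in('strip1','offcut','gauge','crate') else (tip_of,)):
            try: print(n,f.__name__,[(np.round(r['at'],3).tolist(),round(r['score'],2)) for r in f(c,n)])
            except Exception as ex: print(n,ex)
s=env.sense();print(s['t'],s['ee_pos'],s['tcp_rot'],s['gripper_width'])
E
```

```text
pics
scene {'intrinsics': array([[429.16323292,   0.        , 316.34711181],
       [  0.        , 429.16323292, 212.45576323],
       [  0.        ,   0.        ,   1.        ]]), 'eye': array([ 1.22432086, -0.33756755,  1.04248663]), 'rotation': array([[ 4.56488602e-01, -6.98305569e-01,  5.51350605e-01],
       [ 8.89729259e-01,  3.58245405e-01, -2.82917082e-01],
       [ 4.37531968e-05,  6.19701188e-01,  7.84837840e-01]])}
lift_knob call [([0.482, -0.464, 0.006], 0.4)]
bezel_grip call [([0.555, 0.116, 0.204], 0.68)]
foot_tip call [([0.49, -0.372, 0.008], 0.53), ([0.557, 0.113, 0.078], 0.39)]
bed_mid call [([0.536, 0.021, 0.036], 0.95)]
pointer_tip call [([0.49, -0.372, 0.008], 0.28)]
zero_mark call [([0.548, 0.099, 0.208], 0.7)]
strip1 call [([0.505, -0.195, 0.01], 0.91), ([0.494, -0.459, 0.013], 0.85), ([0.505, -0.372, 0.015], 0.74), ([0.505, -0.278, 0.016], 0.64)]
strip1 call [([0.481, -0.463, 0.006], 0.94), ([0.491, -0.193, -0.001], 0.68), ([0.491, -0.37, 0.005], 0.66), ([0.49, -0.279, 0.009], 0.58), ([0.373, -0.053, 0.003], 0.35)]
offcut call [([0.539, 0.017, 0.055], 0.83)]
of
[... 1016 characters left out ...]
([0.557, 0.117, 0.209], 0.2), ([0.698, -0.014, 0.029], 0.18)]
strip1 call [([0.496, -0.189, 0.0], 0.96), ([0.492, -0.28, 0.003], 0.87), ([0.491, -0.374, 0.003], 0.83), ([0.481, -0.463, 0.008], 0.59)]
offcut call [([0.536, 0.02, 0.052], 0.74)]
offcut call [([0.541, 0.02, 0.037], 0.57), ([0.494, -0.374, 0.006], 0.28)]
crate call [([0.466, 0.451, 0.019], 0.7)]
crate call [([0.459, 0.435, 0.001], 0.77)]
gauge call [([0.552, 0.096, 0.039], 0.82)]
gauge call [([0.55, 0.07, 0.003], 0.8)]
1.5 [ 0.27963804 -0.58677961  0.2145824 ] [[-9.02724251e-01 -5.49917375e-05  4.30219622e-01]
 [-4.30219621e-01 -2.44793470e-05 -9.02724253e-01]
 [ 6.01738705e-05 -9.99999998e-01 -1.56042431e-06]] 0.0921934584269277
```

View pics/scene0.png

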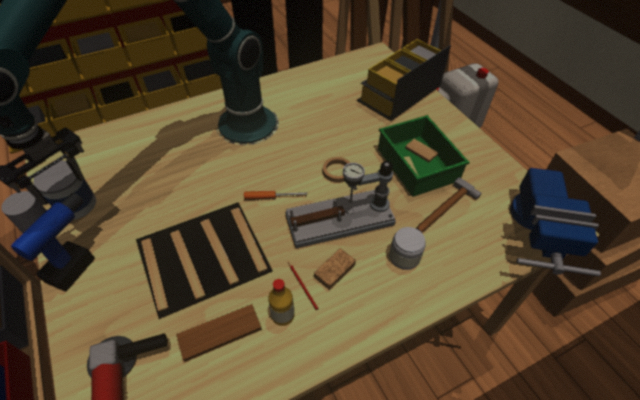

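View pics/top0.png

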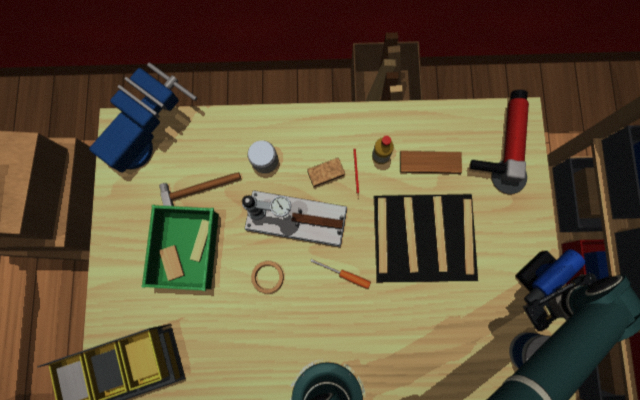

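The scene picture shows four pale strips on the mat at about (155,275), (187,263), (219,252) and (251,240). The offcut lies on the bed at (318,215), the dial is at (353,173), the knob at (384,170) and the crate at (422,152). The top view agrees, with the dial at (281,208), the knob at (249,202) and the strips at columns 382 to 468. Next I'll measure the geometry from depth.

```bash
cat >> h.py <<'E'
def cloud(cam):
    p,d=viewer.read_camera(cam)
    v,u=np.mgrid[0:400,0:640]
    P=xyz(cam,u,v,d); P[d<=0]=np.nan
    return p,d,P
def rect(pts):
    (c,s,a)=cv2.minAreaRect(pts.astype(np.float32)*1000)
    b=cv2.boxPoints((c,s,a)); 
    e0=b[1]-b[0]; e1=b[2]-b[1]
    L=e0 if np.linalg.norm(e0)>np.linalg.norm(e1) else e1
    return np.array(c)/1000, sorted(s), np.arctan2(L[1],L[0])
E
python3 - <<'E'
from h import *
for cam in('top','scene'):
    p,d,P=cloud(cam)
    X,Y,Z=P[...,0],P[...,1],P[...,2]
    hsv=cv2.cvtColor(p,cv2.COLOR_RGB2HSV)
    # noise
    m=(X>.4)&(X<.6)&(Y>-.52)&(Y<-.12)
    print(cam,'mat z',np.round(np.nanpercentile(Z[m],[5,25,50,75,95]),4))
    s=m&(hsv[...,2]>110)&(Z>0.004)
    n,l,st,_=cv2.connectedComponentsWithStats(s.astype(np.uint8))
    for i in range(1,n):
        if st[i,4]>80:
            q=l==i; print('strip',st[i,4],[np.round(t,3) for t in rect(P[q][:,:2])],np.round(np.mean(P[q],0),4), np.round(np.median(Z[q]),4))
    g=(abs(X-.55)<.12)&(abs(Y-.07)<.2)
    b=g&(Z>.028)&(Z<.045)
    print('bed',b.sum(),[np.round(t,4) for t in rect(P[b][:,:2])],np.median(Z[b]))
    print('hist',np.histogram(Z[g],bins=np.arange(0,.25,.01))[0])
    c=(abs(X-.46)<.16)&(abs(Y-.44)<.15)&(Z>.06)&(hsv[...,1]>100)
    print('crate',c.sum(),[np.round(t,4) for t in rect(P[c][:,:2])],np.median(Z[c]))
    for lo,hi in((.195,.23),(.165,.19),(.18,.2)):
        k=g&(Z>lo)&(Z<hi); print(lo,k.sum(),np.round(np.nanmean(P[k],0),4) if k.sum() else '')
    u,v=proj(cam,np.array([.555,.1,.1])).astype(int)
    cr=p[v-45:v+45,u-60:u+60]; cv2.imwrite(f'pics/{cam}_z0.png',cv2.resize(cr,None,fx=6,fy=6,interpolation=cv2.INTER_CUBIC)[:,:,::-1]); print(u,v)
E
```

```text
top mat z [-0.0018  0.0025  0.0057  0.0106  0.0169]
strip 489 [array([ 0.5  , -0.372]), array([ 27.292, 198.062]), np.float32(0.016)] [ 0.4986 -0.372   0.014 ] 0.0138
strip 489 [array([ 0.499, -0.463]), array([ 27.204, 199.48 ]), np.float32(-0.056)] [ 0.4986 -0.463   0.0136] 0.0135
strip 493 [array([ 0.5  , -0.188]), array([ 25.368, 199.628]), np.float32(-0.025)] [ 0.4993 -0.1886  0.0141] 0.0141
strip 493 [array([ 0.5  , -0.279]), array([ 26.454, 199.574]), np.float32(0.026)] [ 0.4983 -0.2783  0.014 ] 0.0141
bed 2563 [array([0.5855, 0.0782]), array([200.2229, 307.3321]), np.float32(1.3719)] 0.037128717702477054
hist [3145   80  277 2001  591  397   42   21    8    1   39    4    0    0
    0    6   18  147   15   16  271  192    0    0]
crate 1294 [array([0.4618, 0.4366]), array([193.6736, 248.2224]), np.float32(-0.079)] 0.08924238003507523
0.195 475 [0.5614 0.1369 0.2093]
0.165 177 [0.568  0.1811 0.175 ]
0.18 31 [0.5634 0.1943 0.1908]
288 212
scene mat z [-0.0015  0.0019  0.0043  0.0096  0.0147]
strip 466 [array([ 0.5  , -0.187]), array([ 24.69 , 199.561]), np.float32(-0.029)] [ 0.5051 -0.1879  0.0131] 0.0132
strip 496 [array([ 0.501, -0.277]), array([ 24.966, 198.956]), np.float32(0.023)] [ 0.505  -0.2773  0.0129] 0.0129
strip 522 [array([ 0.5  , -0.371]), array([ 24.316, 198.885]), np.float32(0.011)] [ 0.5045 -0.3712  0.0128] 0.0128
strip 576 [array([ 0.5  , -0.462]), array([ 25.035, 199.429]), np.float32(-0.045)] [ 0.5047 -0.4622  0.0128] 0.0128
bed 2647 [array([0.5867, 0.0799]), array([195.5872, 309.4641]), np.float32(1.3701)] 0.036051351712971025
hist [2148  199  402 2394  316  449   55   57   38   23  103   29   21   23
   13   22  105  180   73   61  308  120    0    0]
crate 1583 [array([0.4623, 0.4382]), array([194.3371, 253.6578]), np.float32(-0.0706)] 0.08336988695535053
0.195 457 [0.5653 0.1369 0.2078]
0.165 308 [0.5778 0.1663 0.1756]
0.18 134 [0.5802 0.1509 0.1896]
345 198
```

```bash
python3 - <<'E'
from h import *
for cam in('top','scene'):
    p,d,P=cloud(cam)
    X,Y,Z=P[...,0],P[...,1],P[...,2]
    hsv=cv2.cvtColor(p,cv2.COLOR_RGB2HSV)
    m=(X>.33)&(X<.66)&(Y>-.52)&(Y<-.13)
    s=(m&(hsv[...,2]>110)&(Z>0.0075)).astype(np.uint8)
    n,l,st,_=cv2.connectedComponentsWithStats(s)
    for i in range(1,n):
        if st[i,4]>80:
            q=l==i; print('strip',st[i,4],[np.round(t,3) for t in rect(P[q][:,:2])], np.round(np.median(Z[q]),4))
    g=(abs(X-.55)<.12)&(abs(Y-.07)<.2)
    b=g&(Z>.028)&(Z<.045)
    n,l,st,_=cv2.connectedComponentsWithStats(b.astype(np.uint8)); 
    for i in range(1,n):
        if st[i,4]>150: q=l==i; print('bed',st[i,4],[np.round(t,4) for t in rect(P[q][:,:2])],np.median(Z[q]))
    o=(abs(X-.537)<.06)&(abs(Y-.02)<.11)&(Z>.047)&(Z<.066)
    n,l,st,_=cv2.connectedComponentsWithStats(o.astype(np.uint8)); 
    for i in range(1,n):
        if st[i,4]>40: q=l==i; print('offcut',st[i,4],[np.round(t,4) for t in rect(P[q][:,:2])],np.median(Z[q]))
    t=g&(Z>.198)
    n,l,st,_=cv2.connectedComponentsWithStats(t.astype(np.uint8)); 
    for i in range(1,n):
        if st[i,4]>40: q=l==i; print('dial/knob top',st[i,4],[np.round(t,4) for t in rect(P[q][:,:2])],np.median(Z[q]),np.percentile(Z[q],95))
E
```

```text
strip 578 [array([ 0.491, -0.278]), array([ 26.832, 238.248]), np.float32(0.029)] 0.014
strip 577 [array([ 0.492, -0.372]), array([ 25.793, 238.158]), np.float32(0.009)] 0.0137
strip 587 [array([ 0.491, -0.188]), array([ 25.818, 237.329]), np.float32(-0.02)] 0.0141
strip 579 [array([ 0.481, -0.462]), array([ 28.154, 237.707]), np.float32(-0.049)] 0.0139
bed 176 [array([0.6202, 0.1839]), array([29.425 , 79.6003]), np.float32(1.4139)] 0.03692736040668099
bed 2321 [array([0.5514, 0.085 ]), array([128.9284, 308.0216]), np.float32(1.3662)] 0.036763056441206476
offcut 440 [array([0.5416, 0.0172]), array([ 34.7175, 159.3938]), np.float32(1.3865)] 0.05488337122126019
dial/knob top 109 [array([0.5751, 0.2075]), array([29.8361, 31.3159]), np.float32(-0.4853)] 0.20822982171869175 0.21292959941889594
dial/knob top 360 [array([0.5568, 0.1147]), array([57.3036, 58.4678]), np.float32(0.7602)] 0.20977620620124104 0.21565509163952265
strip 541 [array([ 0.491, -0.187]), array([ 24.701, 241.069]), np.float32(-0.028)] 0.0131
strip 577 [array([ 0.494, -0.277]), array([ 24.912, 239.809]), np.float32(0.024)] 0.013
strip 615 [array([ 0.492, -0.371]), array([ 24.282, 239.555]), np.float32(0.01)] 0.0128
strip 659 [array([ 0.482, -0.461]), array([ 24.892, 240.979]), np.float32(-0.049)] 0.0128
bed 2591 [array([0.5528, 0.0849]), array([129.2129, 305.899 ]), np.float32(1.3717)] 0.03622333386672638
offcut 472 [array([0.5418, 0.0181]), array([ 51.8424, 160.3981]), np.float32(1.3747)] 0.05361328500664869
dial/knob top 102 [array([0.5767, 0.2077]), array([30.7581, 30.7941]), np.float32(-1.3673)] 0.20683511439138125 0.21076883733432894
dial/knob top 338 [array([0.5588, 0.1158]), array([57.023 , 58.1063]), np.float32(-0.4793)] 0.2088572782015436 0.21374069026733689
```

View pics/top_z0.png

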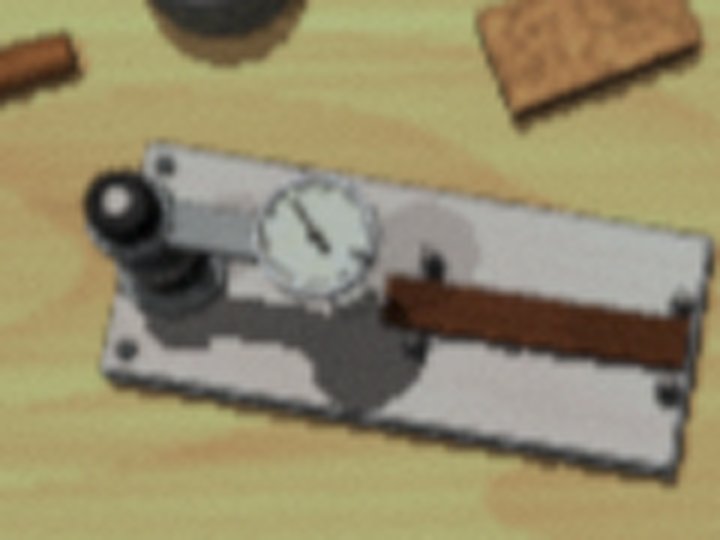

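View pics/scene_z0.png

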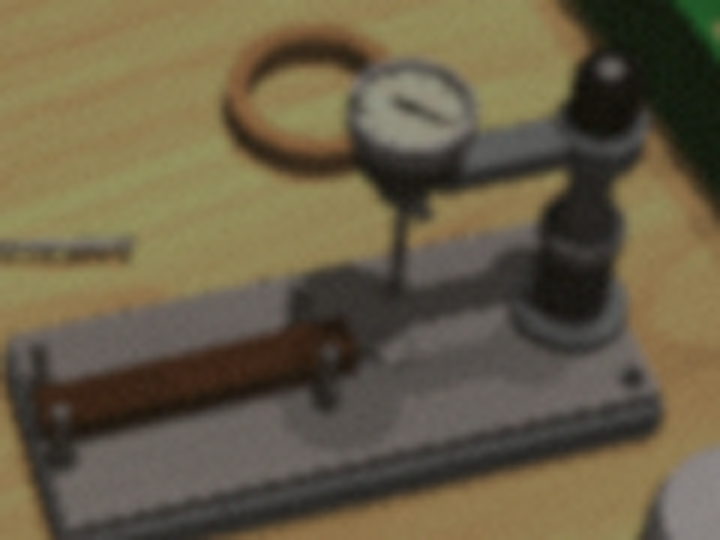

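The gauge axis is at about 1.371 rad and bed_mid is near (0.539, 0.021). The head stands about 48 mm up, and the offcut reaches local y of about +30 (foot at 45). The first move is to take the offcut out: slide it back, then lift it.

```bash
cat >> h.py <<'E'
GA=1.371; GC=np.array([.552,.085]); UY=np.array([np.cos(GA),np.sin(GA)]); UX=np.array([UY[1],-UY[0]])
def G(x,y,z): return np.r_[GC+UX*x+UY*(y-.015),z]
def toG(p): d=np.asarray(p)[:2]-GC; return np.array([d@UX,d@UY+.015])
GJ=GA-np.pi/2
def best(pos,a):
    q0=np.array(env.sense()['joint_positions']);o=[]
    for k in(-1,0,1):
        q=solver.inverse_kinematics(np.asarray(pos),down(a+k*np.pi))
        if q is not None: o.append((abs(np.array(q)-q0).max()+0.5*max(0,abs(q[6])-2.2),a+k*np.pi))
    return min(o)[1]
def st(msg=''):
    s=env.sense(); print(msg,'t%.1f'%s['t'],np.round(s['ee_pos'],4),'w%.4f'%s['gripper_width'],'F',np.round(s['wrist_force'],1)); return s
E
python3 - <<'E'
from h import *
p=G(.001,-.060,.30); a=best(p,GJ); print(a)
effector.release()
env.reach(p,down(a)); st('above')
env.movel(G(.001,-.060,.08),rate=.3); env.movel(G(.001,-.060,.041),rate=.1); st('down')
effector.grasp(25); st('grip')
env.movel(G(.001,-.060,.045),rate=.05); st()
env.movel(G(.001,-.095,.046),rate=.08); st()
env.movel(G(.001,-.095,.28),rate=.2); st()
snap('top','a1.png');snap('scene','a1s.png')
E
```

```text
-0.19979632679489656
above t4.3 [0.5382 0.0099 0.2997] w0.0918 F [ 1.1 -0.1 -0.1]
down t5.7 [0.5384 0.0114 0.0414] w0.0922 F [-0.3  0.1 -0.1]
grip t6.7 [0.538  0.0113 0.041 ] w0.0257 F [0.  0.3 0.9]
 t6.9 [0.5383 0.0114 0.0453] w0.0258 F [ 1.1  0.2 -0.6]
 t7.5 [ 0.5312 -0.0234  0.046 ] w0.0257 F [ 0.3 -0.3 -0.2]
 t8.8 [ 0.5304 -0.023   0.2789] w0.0257 F [-0.2 -0.7 -0.6]
```

```bash
python3 - <<'E'
from h import *
c=np.array([.462,.437]); 
p=np.r_[c,.28]; a=best(p,np.pi/2-.075); print(a)
env.reach(p,down(a)); s=st('over')
if s['gripper_width']>.02:
    env.movel(np.r_[c,.055],rate=.2); st(); effector.release(); env.movel(np.r_[c,.28],rate=.3)
st()
p=G(0,.14,.33); a=best(p,GJ); env.reach(p,down(a)); st('knob')
snap('scene','b1.png');
for n in('offcut',): print([(np.round(r['at'],3),round(r['score'],2)) for r in search_frame('scene',n)])
E
```

```text
1.4957963267948966
over t10.7 [0.4634 0.4356 0.2798] w0.0259 F [-0.1 -0.8 -1.1]
 t11.9 [0.4625 0.4378 0.0563] w0.0258 F [-0.5 -0.6  0.2]
 t13.9 [0.4617 0.4361 0.2783] w0.0916 F [-0.4  0.4 -0.7]
knob t14.9 [0.5758 0.2085 0.3287] w0.0920 F [ 0.1 -0.1 -0.6]
[(array([0.457, 0.434, 0.028]), 0.88)]
```

View pics/b1.png

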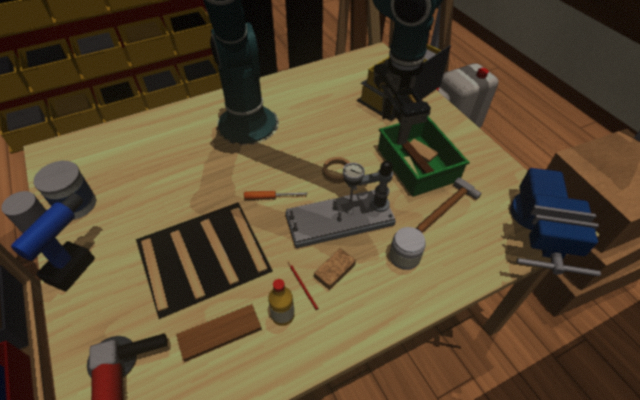

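The offcut is in the crate: the network puts it at (0.457, 0.434, 0.028), which is around (420,150) in the picture. Next I'll grip the knob and push the head down.

```bash
python3 - <<'E'
from h import *
s=env.sense(); 
env.movel(G(0,.14,.20),rate=.2); env.movel(G(0,.14,.180),rate=.05); st('at knob')
effector.grasp(25); st('grip')
z=.180
while z>.122:
    z-=.004
    env.movel(G(0,.14,z),rate=.06); s=env.sense()
    print(round(z,3),np.round(s['ee_pos'][2],4),np.round(s['wrist_force'],1))
    if s['wrist_force'][2]>20: break
snap('scene','c1.png')
st()
E
```

```text
at knob t16.4 [0.5767 0.2076 0.1798] w0.0921 F [ 0.1  0.5 -0.1]
grip t17.3 [0.5758 0.2077 0.1799] w0.0316 F [-4.3  1.   1.3]
0.176 0.1756 [-4.2  0.8 -0.1]
0.172 0.1716 [-5.6  1.1  0.6]
0.168 0.1676 [-4.9  0.7 -0.5]
0.164 0.1635 [-4.8  1.  -1.2]
0.16 0.1595 [-5.3  0.8  0.2]
0.156 0.1556 [-5.9  1.  -1.7]
0.152 0.1516 [-5.1  0.5  0.1]
0.148 0.1475 [-5.4  0.7 -0.3]
0.144 0.1435 [-5.7  0.2 -0.6]
0.14 0.1395 [-5.5  1.4 -0.2]
0.136 0.1355 [-4.7  1.7 -0.5]
0.132 0.1317 [-6.2  0.3  0.1]
0.128 0.1293 [-8.8 -1.3 11.1]
0.124 0.1273 [-11.7  -2.2  21.2]
 t20.8 [0.5762 0.2089 0.1273] w0.0317 F [-12.8  -1.6  19.6]
```

```bash
cat >> h.py <<'E'
def dial(cam,c,n=12,fn=None,R=.034,res=.0001):
    """rectified view of dial plane: averaged; image up=+gauge.. returns img with world x right,y up"""
    i=viewer.camera_info(cam)
    N=int(2*R/res)+1
    gx,gy=np.meshgrid(np.linspace(-R,R,N),np.linspace(R,-R,N))
    W=np.stack([c[0]+gx,c[1]+gy,np.full_like(gx,c[2])],-1)
    uv=proj(cam,W).astype(np.float32)
    acc=0
    for k in range(n):
        p,d=viewer.read_camera(cam); acc=acc+p.astype(np.float32)
    acc=acc/n
    im=cv2.remap(acc,uv[...,0],uv[...,1],cv2.INTER_CUBIC)
    if fn: cv2.imwrite('pics/'+fn,np.clip(im,0,255).astype(np.uint8)[:,:,::-1])
    return im,acc
E
python3 - <<'E'
from h import *
effector.release(); st('rel')
env.movel(G(0,.14,.30),rate=.25)
q=np.array(env.sense()['joint_positions'])
p=G(-.0,-.18,.35)
env.reach(p,down(best(p,GJ))); st()
for cam in('top','scene'):
    for n in('bezel_grip','lift_knob','foot_tip','zero_mark','pointer_tip'):
        print(cam,n,[(np.round(r['at'],3).tolist(),round(r['score'],2)) for r in tip_of(cam,n)])
    p,d,P=cloud(cam); X,Y,Z=P[...,0],P[...,1],P[...,2]
    t=(np.hypot(X-.558,Y-.115)<.05)&(Z>.145)
    print([np.round(t_,4) for t_ in rect(P[t][:,:2])],np.median(Z[t]),np.round(np.median(P[t],0),4))
    dial(cam,(.558,.115,.160),8,f'd1_{cam}.png')
snap('scene','c2.png'); st()
E
```

```text
rel t21.8 [0.5768 0.2075 0.1239] w0.0920 F [ 0.5  0.  -0.7]
 t23.9 [ 0.5135 -0.1047  0.3496] w0.0919 F [-0.1  0.3 -0.5]
top bezel_grip [([0.559, 0.114, 0.207], 0.67)]
top lift_knob [([0.572, 0.21, 0.192], 0.66), ([0.495, -0.192, 0.004], 0.48), ([0.701, -0.113, 0.001], 0.46), ([0.754, 0.185, -0.003], 0.37)]
top foot_tip [([0.494, -0.189, 0.002], 0.36)]
top zero_mark [([0.547, 0.095, 0.21], 0.92)]
top pointer_tip []
[array([0.5566, 0.1147]), array([56.488 , 58.6738]), np.float32(1.5405)] 0.15985652689187324 [0.5569 0.1145 0.1599]
scene bezel_grip [([0.555, 0.113, 0.156], 0.79), ([0.73, -0.36, -0.002], 0.62)]
scene lift_knob [([0.373, -0.048, 0.002], 0.65), ([0.576, 0.204, 0.143], 0.61)]
scene foot_tip [([0.502, -0.15, -0.001], 0.68), ([0.56, 0.116, 0.034], 0.56)]
scene zero_mark [([0.549, 0.098, 0.159], 0.52)]
scene pointer_tip []
[array([0.5584, 0.1153]), array([56.2343, 59.6559]), np.float32(-0.5122)] 0.15928296197694808 [0.5597 0.1144 0.1593]
 t25.4 [ 0.5133 -0.1061  0.35  ] w0.0921 F [ 0.3 -0.1  0.8]
```

```bash
python3 - <<'E'
import cv2,numpy as np
a=cv2.imread('pics/d1_top.png');b=cv2.imread('pics/d1_scene.png');print(a.shape)
cv2.imwrite('pics/d1.png',cv2.resize(np.hstack([a,b])[:, :],(800,400)))
E
```

```text
(681, 681, 3)
```

View pics/d1.png

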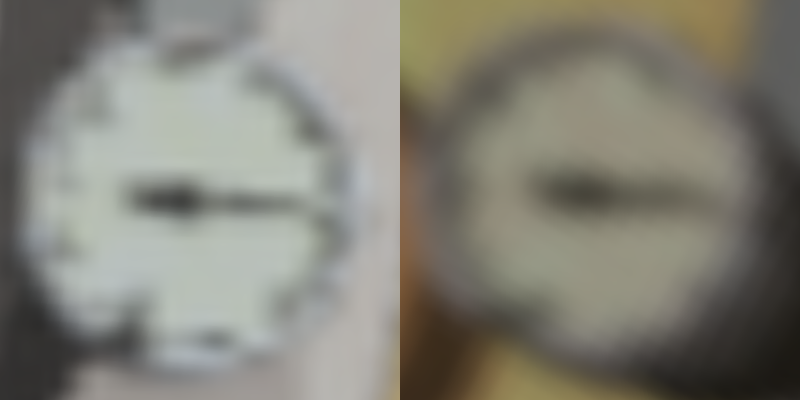

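View pics/c2.png

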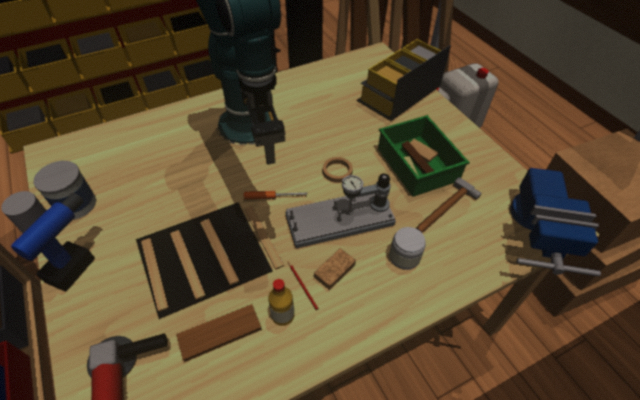

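The scene picture also shows that the strip nearest the gauge has been knocked aside, to about (270,250), partly behind the gripper. The dial crops show the pointer at about -2° in the world frame and the zero bar at about -115° (bold, lower left). I'll fit both angles properly, then turn the bezel.

```bash
cat > dfit.py <<'E'
from h import *
def darkprof(im,c,r0,r1,R=.034,res=.0001):
    g=im.mean(2); N=g.shape[0]; th=np.deg2rad(np.arange(-180,180,1.))
    rr=np.arange(r0,r1,.0005)
    x=((c[0]+rr[None]*np.cos(th[:,None]))+R)/res; y=(R-(c[1]+rr[None]*np.sin(th[:,None])))/res
    s=cv2.remap(g.astype(np.float32),x.astype(np.float32),y.astype(np.float32),cv2.INTER_LINEAR)
    return np.rad2deg(th),s.mean(1)
def centre(im,R=.034,res=.0001):
    # face (bright disc, r~.024) centre by best contrast ring fit
    g=cv2.GaussianBlur(im.mean(2),(0,0),5); best=None
    gy,gx=np.gradient(g)
    th=np.linspace(0,2*np.pi,180,endpoint=False)
    for cx in np.arange(-.005,.0051,.0005):
        for cy in np.arange(-.005,.0051,.0005):
            o=[]
            def ring(r):
                x=((cx+r*np.cos(th))+R)/res; y=(R-(cy+r*np.sin(th)))/res
                return cv2.remap(g.astype(np.float32),x.astype(np.float32)[None],y.astype(np.float32)[None],cv2.INTER_LINEAR)[0]
            for r in np.arange(.0215,.0285,.001):
                v=np.median(ring(r-.002))-np.mean(np.minimum(ring(r+.002),200)); s=np.mean(np.clip(ring(r-.002)-ring(r+.002),-20,20))
                if best is None or s>best[0]: best=(s,cx,cy,r)
    return best
E
python3 - <<'E'
from dfit import *
for cam in('top','scene'):
    im=cv2.imread(f'pics/d1_{cam}.png')
    b=centre(im); print(cam,b)
    for (r0,r1) in((.010,.017),(.018,.022)):
        th,p=darkprof(im,b[1:3],r0,r1)
        d=np.median(p)-p
        pk=[i for i in range(360) if d[i]==d[np.arange(i-12,i+13)%360].max()]
        pk=sorted(pk,key=lambda i:-d[i])[:4]
        print(r0,[(int(th[i]),round(float(d[i]),1)) for i in pk])
st()
for k in range(-6,7):
    a=k*np.pi/6
    P=np.array([.5577,.1147,.22]); q=solver.inverse_kinematics(P,down(a)); print(round(a,2),None if q is None else np.round(q,2))
E
```

```text
top (np.float32(18.00644), np.float64(-0.005), np.float64(0.0004999999999999952), np.float64(0.0235))
0.01 [(-5, 68.7), (173, 8.8), (129, 5.3), (-104, 3.6)]
0.018 [(-4, 46.8), (-107, 44.6), (-154, 32.4), (131, 32.3)]
scene (np.float32(19.343815), np.float64(0.0009999999999999948), np.float64(-0.0005000000000000039), np.float64(0.0225))
0.01 [(3, 37.7), (165, 25.8), (104, 0.5), (-72, -1.9)]
0.018 [(-4, 22.5), (-123, 19.6), (-45, 13.0), (175, 5.3)]
 t25.4 [ 0.5133 -0.1061  0.35  ] w0.0921 F [ 0.3 -0.1  0.8]
-3.14 [ 0.63  0.74 -1.32  1.75  0.75  1.27  2.27]
-2.62 [-1.18  0.68  1.35  1.85 -0.71  1.22 -2.21]
-2.09 [ 0.14  0.38 -0.51  1.77  0.21  1.04 -2.54]
-1.57 [ 0.2   0.4  -0.58  1.77  0.25  1.05 -2.04]
-1.05 [ 0.26  0.42 -0.66  1.77  0.29  1.06 -1.56]
-0.52 [ 0.31  0.44 -0.74  1.76  0.33  1.07 -1.07]
0.0 [ 0.35  0.46 -0.8   1.76  0.37  1.08 -0.57]
0.52 [ 0.39  0.48 -0.86  1.76  0.4   1.09 -0.08]
1.05 [ 0.43  0.5  -0.91  1.76  0.44  1.11  0.42]
1.57 [ 0.49  0.54 -1.01  1.75  0.5   1.13  0.89]
2.09 [ 0.53  0.58 -1.09  1.75  0.56  1.16  1.37]
2.62 [ 0.57  0.64 -1.18  1.75  0.63  1.2   1.84]
3.14 [ 0.63  0.74 -1.32  1.75  0.75  1.27  2.27]
```

```bash
cat >> h.py <<'E'
BC=np.array([.5577,.1147])
def turn(dang,a0,up=True):
    p=np.r_[BC,.30]
    env.reach(p,down(a0)); env.movel(np.r_[BC,.19],rate=.2); env.movel(np.r_[BC,.148],rate=.06)
    st('at bezel'); effector.grasp(15); st('grip')
    q=np.array(env.sense()['joint_positions']); n=max(1,int(np.ceil(abs(dang)/.5)))
    for k in range(n):
        q2=q.copy(); q2[6]+=dang*(k+1)/n; env.goto_joints(q2)
    s=st('turned'); print(np.round(np.arctan2(s['tcp_rot'][1][2],s['tcp_rot'][0][2])-a0,3))
    env.pause(.3)
    effector.release(); st('rel'); env.movel(np.r_[s['ee_pos'][:2],.30],rate=.25)
    p=G(-.0,-.20,.35); env.reach(p,down(best(p,GJ)))
E
python3 - <<'E'
from dfit import *
turn(np.deg2rad(109),-1.2)
ims=[]
for cam in('top','scene'):
    im,_=dial(cam,(.558,.115,.160),10); ims.append(im)
cv2.imwrite('pics/d2.png',np.clip(cv2.resize(np.hstack(ims),(800,400)),0,255).astype(np.uint8)[:,:,::-1])
st()
E
```

```text
at bezel t28.2 [0.5579 0.1149 0.1482] w0.0917 F [ 0.1 -0.4 -0.1]
grip t28.8 [0.5577 0.1149 0.1481] w0.0577 F [-1.2  0.6  1. ]
turned t30.9 [0.5569 0.1151 0.1481] w0.0576 F [-5.1  1.3  3.8]
1.9
rel t31.9 [0.5577 0.1149 0.1481] w0.0922 F [-0.6  0.1  0.2]
 t34.6 [ 0.5093 -0.1258  0.35  ] w0.0921 F [ 0.2 -0.4  0.4]
```

View pics/d2.png

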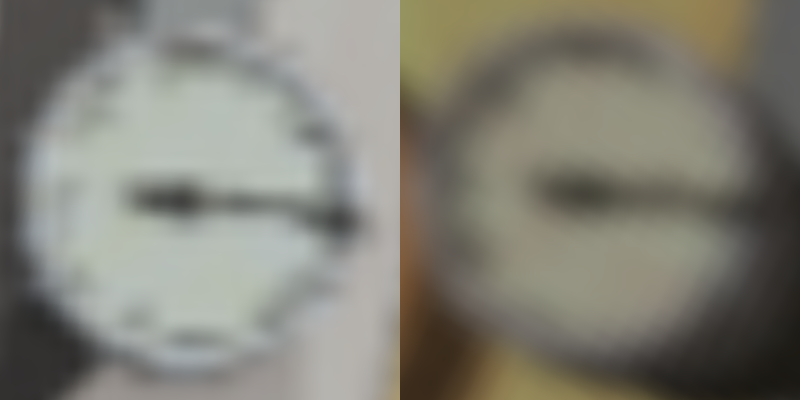

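```bash
cat >> dfit.py <<'E'
def trace(im,name):
    g=im.mean(2); print(name)
    # vertical dark centroid per column block: columns in mm from image centre
    out=[]
    for xm in np.arange(-12,30,2.):
        c0=int((xm-1+34)*10);c1=int((xm+1+34)*10)
        col=g[:,c0:c1].mean(1); rows=np.arange(len(col)); y=34-rows*.1
        m=abs(y-(-.5-.08*max(xm,0)))<5
        bg=np.percentile(col[m],80); w=np.clip(bg-8-col[m],0,None)
        if w.sum()>0: out.append((xm,round(float((w*y[m]).sum()/w.sum()),2),round(float(w.max()),0)))
    print(out)
E
python3 - <<'E'
from dfit import *
a=cv2.imread('pics/d2.png')
o1=cv2.imread('pics/d1_top.png');o2=cv2.imread('pics/d1_scene.png')
trace(cv2.resize(a[:,:400],(681,681)),'top2');trace(o1,'top1')
trace(cv2.resize(a[:,400:],(681,681)),'sc2');trace(o2,'sc1')
E
```

```text
top2
[(np.float64(-12.0), 0.39, 28.0), (np.float64(-10.0), 0.23, 54.0), (np.float64(-8.0), 0.09, 72.0), (np.float64(-6.0), -0.0, 75.0), (np.float64(-4.0), -0.11, 75.0), (np.float64(-2.0), -0.19, 70.0), (np.float64(0.0), -0.3, 58.0), (np.float64(2.0), -0.45, 51.0), (np.float64(4.0), -0.55, 53.0), (np.float64(6.0), -0.59, 60.0), (np.float64(8.0), -0.69, 61.0), (np.float64(10.0), -0.79, 55.0), (np.float64(12.0), -0.85, 49.0), (np.float64(14.0), -1.1, 44.0), (np.float64(16.0), -1.75, 42.0), (np.float64(18.0), -2.45, 47.0), (np.float64(20.0), -2.96, 46.0), (np.float64(22.0), -3.4, 42.0), (np.float64(24.0), -3.58, 43.0), (np.float64(26.0), -3.84, 42.0), (np.float64(28.0), -4.25, 30.0)]
top1
[(np.float64(-12.0), 0.4, 29.0), (np.float64(-10.0), 0.23, 55.0), (np.float64(-8.0), 0.09, 73.0), (np.float64(-6.0), 0.01, 77.0), (np.float64(-4.0), -0.1, 77.0), (np.float64(-2.0), -0.19, 70.0), (np.float64(0.0), -0.33, 57.0), (np.float64(2.0), -0.5, 49.0), (np.float64(4.0), -0.58, 51.0), (np.float64(6.0), -0.6, 58.0), (np.float64(8.0), -0.7, 60.0), (np.float64(10.0), -0.81, 55.0), (np.float64(12.0), -0
[... 922 characters left out ...]
loat64(28.0), -1.89, 3.0)]
sc1
[(np.float64(-12.0), 1.84, 15.0), (np.float64(-10.0), 1.56, 23.0), (np.float64(-8.0), 1.33, 31.0), (np.float64(-6.0), 1.13, 37.0), (np.float64(-4.0), 1.03, 38.0), (np.float64(-2.0), 1.01, 38.0), (np.float64(0.0), 0.8, 35.0), (np.float64(2.0), 0.68, 31.0), (np.float64(4.0), 0.45, 26.0), (np.float64(6.0), 0.36, 27.0), (np.float64(8.0), 0.34, 25.0), (np.float64(10.0), 0.41, 26.0), (np.float64(12.0), 0.32, 26.0), (np.float64(14.0), 0.19, 23.0), (np.float64(16.0), -0.1, 16.0), (np.float64(18.0), -0.74, 10.0), (np.float64(20.0), -1.43, 4.0), (np.float64(22.0), -3.11, 2.0), (np.float64(24.0), -4.81, 4.0), (np.float64(26.0), -5.02, 6.0), (np.float64(28.0), -5.17, 2.0)]
```

The bezel is about 4 to 5° short: the bar sits about 2.3 mm clockwise of the pointer line at r = 27 mm. I'll correct that.

```bash
python3 - <<'E'
from dfit import *
turn(np.deg2rad(4.8),0.4)
ims=[]
for cam in('top','scene'):
    im,_=dial(cam,(.558,.115,.160),12); ims.append(im); trace(im,cam)
cv2.imwrite('pics/d3.png',np.clip(cv2.resize(np.hstack(ims),(800,400)),0,255).astype(np.uint8)[:,:,::-1])
snap('scene','c3.png')
st()
E
```

```text
at bezel t37.2 [0.5579 0.1149 0.1481] w0.0919 F [ 0.9  0.2 -0. ]
grip t37.8 [0.5573 0.1144 0.1481] w0.0571 F [-2.7 -0.9  2.7]
turned t38.0 [0.5573 0.1144 0.1481] w0.0578 F [-1.7 -0.3  1.4]
0.082
rel t39.0 [0.5573 0.1144 0.1481] w0.0916 F [-0.3  0.4  0.7]
top
[(np.float64(-12.0), 0.44, 29.0), (np.float64(-10.0), 0.24, 55.0), (np.float64(-8.0), 0.08, 73.0), (np.float64(-6.0), -0.03, 77.0), (np.float64(-4.0), -0.13, 77.0), (np.float64(-2.0), -0.19, 70.0), (np.float64(0.0), -0.29, 58.0), (np.float64(2.0), -0.45, 50.0), (np.float64(4.0), -0.55, 52.0), (np.float64(6.0), -0.58, 58.0), (np.float64(8.0), -0.7, 60.0), (np.float64(10.0), -0.81, 56.0), (np.float64(12.0), -0.82, 50.0), (np.float64(14.0), -0.83, 46.0), (np.float64(16.0), -0.91, 46.0), (np.float64(18.0), -1.07, 47.0), (np.float64(20.0), -1.22, 39.0), (np.float64(22.0), -1.37, 34.0), (np.float64(24.0), -1.42, 40.0), (np.float64(26.0), -1.69, 39.0), (np.float64(28.0), -2.02, 29.0)]
scene
[(np.float64(-12.0), 1.88, 13.0), (np.float64(-10.0), 1.56, 21.0), (np.float64(-8.0), 1.33, 30.0), (np.float64(-6.0), 1.12, 36.0), (np.float64(-4.0), 1.0, 37.0), (np.float64(-2.0), 1.01, 37.0), (np.float64(0.0), 0.85, 35.0), (np.float64(2.0), 0.74, 32.0), (np.float64(4.0), 0.52, 26.0), (np.float64(6.0), 0.43, 27.0), (np.float64(8.0), 0.4, 24.0), (np.float64(10.0), 0.43, 26.0), (np.float64(12.0), 0.36, 27.0), (np.float64(14.0), 0.28, 26.0), (np.float64(16.0), 0.11, 24.0), (np.float64(18.0), -0.18, 25.0), (np.float64(20.0), -0.33, 25.0), (np.float64(22.0), -0.44, 20.0), (np.float64(24.0), -0.69, 19.0), (np.float64(26.0), -0.82, 10.0), (np.float64(28.0), -1.07, 2.0)]
 t42.0 [ 0.5093 -0.1257  0.35  ] w0.0919 F [ 0.1 -0.4  0.1]
```

View pics/d3.png

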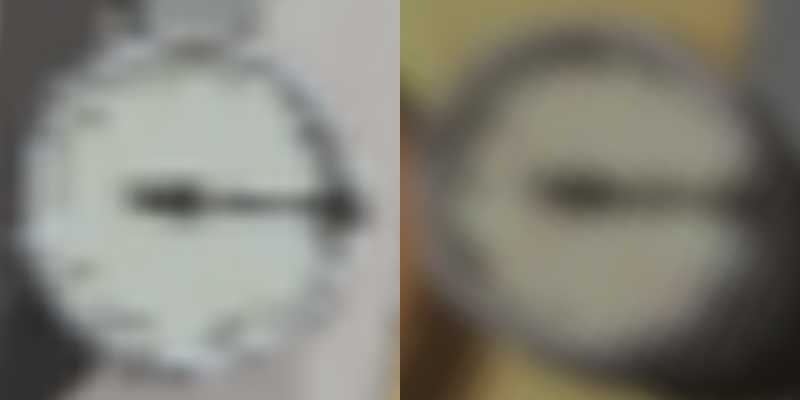

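View pics/c3.png

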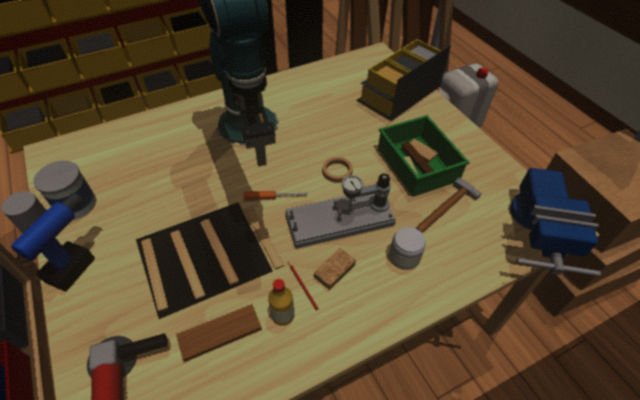

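The zero bar and the pointer now form one line in both crops, within about 1°. Next I'll raise the head.

```bash
python3 - <<'E'
from h import *
p=G(0,.14,.30); env.reach(p,down(best(p,GJ)))
env.movel(G(0,.14,.16),rate=.25); env.movel(G(0,.14,.131),rate=.06); st('at')
effector.grasp(40); st('grip')
z=.131
env.movel(G(0,.14,.186),rate=.06); st()
z=.186
while z<.204:
    z+=.003; env.movel(G(0,.14,z),rate=.05); s=env.sense(); print(round(z,3),round(s['ee_pos'][2],4),np.round(s['wrist_force'],1))
    if s['wrist_force'][2]<-22: break
effector.release(); st('rel')
env.movel(G(0,.14,.33),rate=.25)
p=np.array([.42,-.05,.40]); env.reach(p,down(best(p,np.pi/2)))
snap('scene','e1.png'); _,_=snap('top','e1t.png'); st()
p,d,P=cloud('top');X,Y,Z=P[...,0],P[...,1],P[...,2]
t=(np.hypot(X-.558,Y-.115)<.05)&(Z>.145); print('dial z',np.median(Z[t]))
t=(np.hypot(X-.577,Y-.2077)<.03)&(Z>.145); print('knob z',np.percentile(Z[t],[50,90]))
E
```

```text
at t44.6 [0.5768 0.2077 0.1309] w0.0920 F [ 0.2 -0.2  0.3]
grip t45.5 [0.5758 0.2077 0.1309] w0.0311 F [-4.7  0.   2.2]
 t46.6 [0.5758 0.2077 0.1869] w0.0309 F [-4.8  2.2 -9.1]
0.189 0.1898 [-5.3  2.5 -8.3]
0.192 0.1928 [-5.9  2.7 -8.5]
0.195 0.1958 [-5.   2.7 -9.7]
0.198 0.1962 [  0.3   6.7 -24.9]
rel t48.6 [0.5768 0.2075 0.1979] w0.0918 F [-0.1 -0.5 -0.5]
 t50.6 [ 0.4205 -0.049   0.3994] w0.0922 F [ 0.2 -0.1  0.7]
dial z 0.2249376521980917
knob z [0.21281648 0.22539205]
```

View pics/e1.png

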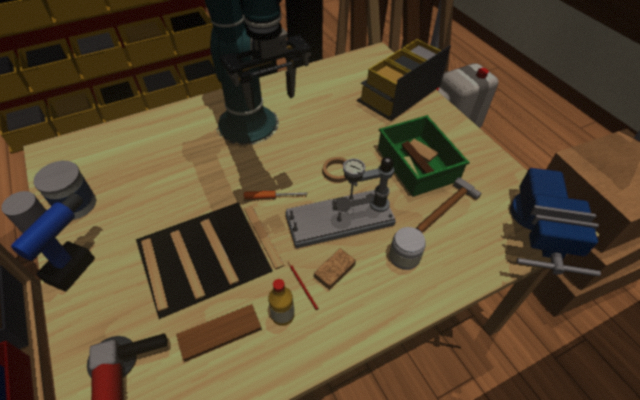

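View pics/e1t.png

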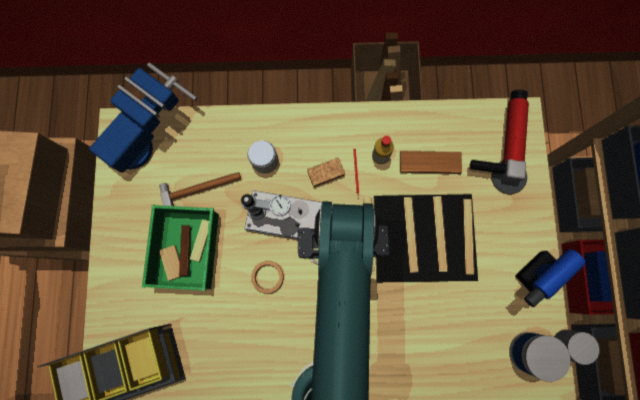

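```bash
cat >> h.py <<'E'
def strips(cam,verbose=True):
    p,d,P=cloud(cam);X,Y,Z=P[...,0],P[...,1],P[...,2]
    hsv=cv2.cvtColor(p,cv2.COLOR_RGB2HSV)
    m=(X>.30)&(X<.70)&(Y>-.54)&(Y<-.06)
    s=(m&(hsv[...,2]>105)&(Z>0.0062)&(Z<.03)).astype(np.uint8)
    s=cv2.morphologyEx(s,cv2.MORPH_OPEN,np.ones((2,2),np.uint8))
    n,l,stt,_=cv2.connectedComponentsWithStats(s); o=[]
    for i in range(1,n):
        if stt[i,4]>150:
            q=l==i; c,sz,a=rect(P[q][:,:2]); o.append((c,a,sz,np.median(Z[q])))
            if verbose: print(cam,np.round(c,4),'ang %.3f'%a,np.round(sz,1),'z %.4f'%np.median(Z[q]),stt[i,4])
    return o
E
python3 - <<'E'
from h import *
strips('scene')
print([(np.round(r['at'],3).tolist(),round(r['score'],2)) for r in tip_of('scene','strip1')])
print([(np.round(r['at'],3).tolist(),round(r['score'],2)) for r in search_frame('scene','strip1')])
p,_=snap('scene'); cv2.imwrite('pics/z1.png',cv2.resize(p[170:330,120:340],None,fx=3.6,fy=3.6,interpolation=cv2.INTER_CUBIC)[:,:,::-1])
E
```

```text
scene [ 0.5011 -0.1416] ang -0.005 [ 28.5 242.8] z nan 532
scene [ 0.4958 -0.2756] ang 0.027 [ 25.7 236.6] z nan 598
scene [ 0.4943 -0.369 ] ang 0.038 [ 23.1 236.3] z nan 638
scene [nan nan] ang nan [0. 0.] z nan 674
[([0.49, -0.28, 0.006], 0.9), ([0.491, -0.372, 0.006], 0.81), ([0.481, -0.462, 0.007], 0.78), ([0.503, -0.148, -0.001], 0.56)]
[([0.501, -0.279, 0.015], 0.87), ([0.504, -0.372, 0.014], 0.76), ([0.515, -0.152, 0.006], 0.67), ([0.495, -0.46, 0.018], 0.6)]
```

View pics/z1.png

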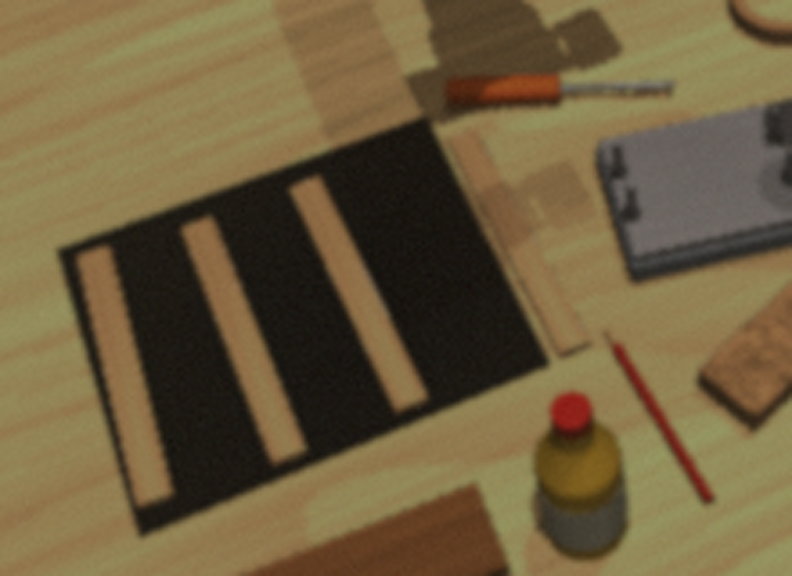

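```bash
sed -i 's/q=l==i; c,sz,a=rect/q=(l==i)\&np.isfinite(X); c,sz,a=rect/' h.py; python3 - <<'E'
from h import *
p=np.array([.45,.30,.40]); env.reach(p,down(best(p,np.pi/2)))
strips('scene'); strips('top')
for f in(tip_of,search_frame): print([(np.round(r['at'],3).tolist(),round(r['score'],2)) for r in f('top','strip1')])
for cam in('top','scene'):
    p,d,P=cloud(cam); X,Y,Z=P[...,0],P[...,1],P[...,2]
    m=(p.max(2)<60)&(X>.3)&(X<.7)&(Y>-.56)&(Y<-.12)&(Z<.012); m=cv2.morphologyEx(m.astype(np.uint8),cv2.MORPH_OPEN,np.ones((3,3)))>0
    m&=np.isfinite(X)
    n,l,stt,_=cv2.connectedComponentsWithStats(m.astype(np.uint8)); 
    for i in range(1,n):
        if stt[i,4]>500: q=(l==i)&np.isfinite(X); print('mat comp',[np.round(t,3) for t in rect(P[q][:,:2])],'ymax',np.round(np.percentile(P[q][:,1],99),3))
st()
E
```

```text
scene [ 0.3603 -0.0981] ang 1.084 [19.9 84.6] z 0.0225 154
scene [ 0.5028 -0.1418] ang -0.001 [ 28.  241.2] z 0.0089 531
scene [ 0.4954 -0.2756] ang 0.026 [ 26.  235.9] z 0.0130 596
scene [ 0.4944 -0.3695] ang 0.011 [ 24.4 235.9] z 0.0127 640
scene [ 0.4828 -0.4594] ang -0.049 [ 24.3 240.3] z 0.0127 680
top [ 0.4972 -0.1483] ang -0.002 [ 27.2 235.2] z 0.0096 505
top [ 0.4888 -0.3758] ang 0.006 [ 31.1 242.2] z 0.0133 607
top [ 0.4887 -0.2824] ang 0.021 [ 28.6 238.5] z 0.0130 605
top [ 0.4781 -0.467 ] ang -0.067 [ 32.6 238.3] z 0.0133 603
top [ 0.3518 -0.1021] ang 1.129 [24.5 92.1] z 0.0238 216
[([0.484, -0.461, 0.009], 0.97), ([0.501, -0.146, 0.004], 0.96), ([0.489, -0.278, 0.005], 0.82), ([0.495, -0.375, 0.004], 0.78)]
[([0.489, -0.278, 0.014], 0.92), ([0.492, -0.375, 0.014], 0.84), ([0.481, -0.463, 0.016], 0.81), ([0.502, -0.143, 0.006], 0.57)]
mat comp [array([ 0.48 , -0.326]), array([277.313, 316.952]), np.float32(1.554)] ymax -0.17
mat comp [array([ 0.481, -0.324]), array([282.26 , 314.523]), np.float32(1.552)] ymax -0.17
 t52.4 [0.4503 0.2994 0.4001] w0.0921 F [ 0.5  0.1 -0.3]
```

```bash
cat >> h.py <<'E'
def pick(c,ang,ztcp,dx=0.):
    c=np.asarray(c)
    p=np.r_[c,.20]; a=best(p,ang+np.pi/2)
    env.reach(p,down(a)); env.movel(np.r_[c,.03],rate=.25); env.movel(np.r_[c,ztcp],rate=.05); st('down')
    effector.grasp(30); st('grip')
    env.movel(np.r_[c,ztcp+.02],rate=.05); env.movel(np.r_[c,.28],rate=.25); return st('lifted')
def place(n,h,yend=-.047,yoff=0.,x=0.):
    b=.036+.009*n+h
    p=G(x,-.128+yoff,.30); a=best(p,GJ); env.reach(p,down(a)); s=st('over')
    if s['gripper_width']<.02: print('LOST'); return False
    env.movel(G(x,-.128+yoff,.088+h),rate=.2)
    env.movel(G(x,-.095+yoff,.088+h),rate=.1)
    env.movel(G(x,-.095+yoff,b+.006),rate=.08); st('between')
    env.movel(G(x,yend+yoff,b+.006),rate=.08); 
    env.movel(G(x,yend+yoff,b+.0008),rate=.03); s=st('low')
    if s['gripper_width']<.02: print('LOST')
    effector.release(); env.movel(G(x,yend+yoff,b+.06),rate=.1); env.movel(G(x,yend+yoff-.02,.26),rate=.25); st('up')
    return True
E
python3 - <<'E'
from h import *
s=pick([.500,-.146],0.0,.0055)
if s['gripper_width']>.02:
    p=G(0,-.128,.30); print(best(p,GJ)); 
snap('scene','f1.png')
E
```

```text
down t55.7 [ 0.5    -0.1458  0.0053] w0.0918 F [0.2 0.5 0.8]
grip t56.7 [ 0.5    -0.146   0.0055] w0.0252 F [-0.8 -0.1 -0. ]
lifted t58.5 [ 0.4991 -0.146   0.2787] w0.0252 F [-0.5 -0.1 -1. ]
-0.19979632679489656
```

View pics/f1.png

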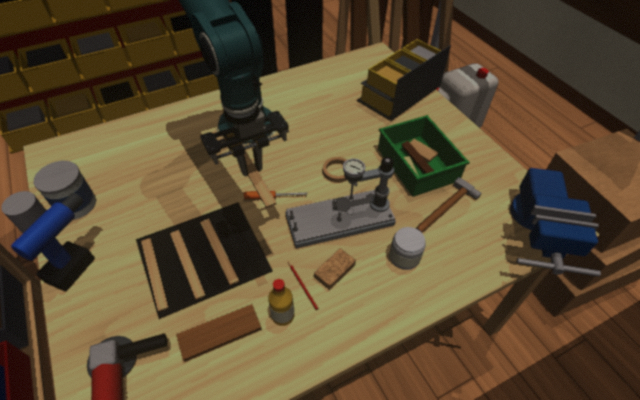

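The strip is in the jaws and roughly level, at about (260,187). I'll lay it on the bed.

```bash
python3 - <<'E'
from h import *
print(place(0,.0055))
snap('scene','f2.png')
p,_=snap('scene'); u,v=proj('scene',np.array([.545,.05,.04])).astype(int)
cv2.imwrite('pics/f2z.png',cv2.resize(p[v-60:v+60,u-80:u+80],None,fx=5,fy=5,interpolation=cv2.INTER_CUBIC)[:,:,::-1])
E
```

```text
over t59.5 [ 0.5234 -0.0556  0.2993] w0.0250 F [ 1.  -0.3 -0.4]
between t61.9 [ 0.5303 -0.0225  0.0475] w0.0250 F [ 0.7  0.8 -0.8]
low t62.9 [0.5395 0.0238 0.042 ] w0.0253 F [-0.1 -0.4  0.1]
up t65.5 [0.5349 0.0043 0.2586] w0.0917 F [-0.   0.2 -0.5]
True
```

View pics/f2z.png

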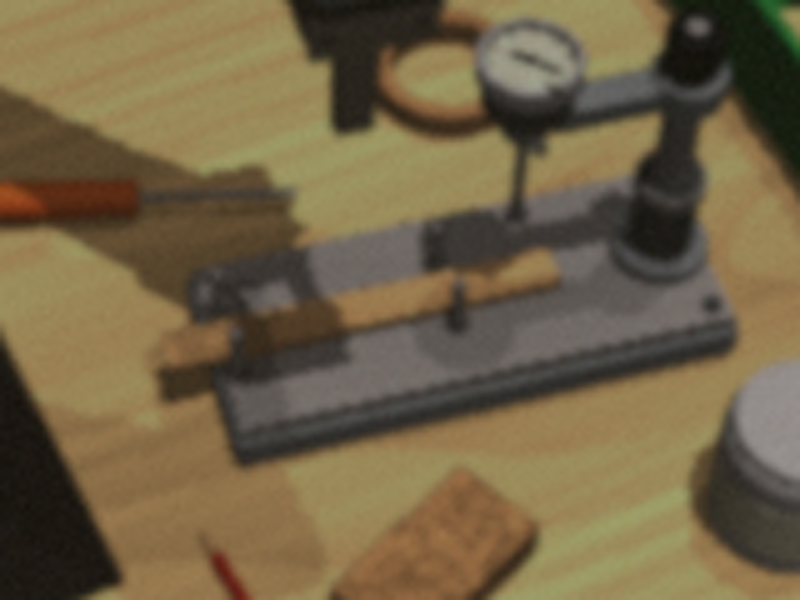

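```bash
cat >> h.py <<'E'
def nearest(c):
    o=strips('scene',False); o=[x for x in o if x[2][1]>215 and x[2][0]<34]
    o.sort(key=lambda x:np.hypot(*(x[0]-np.array(c)))); c2=o[0][0]-[.0025,.001]; print('strip at',np.round(c2,4),'ang %.3f'%o[0][1], np.round(o[0][2],1), len(o)); 
    a=float(o[0][1]); a=(a+np.pi/2)%np.pi-np.pi/2
    return c2,a
E
python3 - <<'E'
from h import *
c,a=nearest([.491,-.2775])
if np.hypot(*(c-[.491,-.2775]))<.012:
    s=pick(c,a,.0065)
    if s['gripper_width']>.02:
        snap('scene','g1.png')
        print(place(1,.0025))
p,_=snap('scene'); u,v=proj('scene',np.array([.545,.05,.04])).astype(int)
cv2.imwrite('pics/g2z.png',cv2.resize(p[v-60:v+60,u-80:u+80],None,fx=5,fy=5,interpolation=cv2.INTER_CUBIC)[:,:,::-1])
E
```

```text
strip at [ 0.4928 -0.2771] ang 0.025 [ 26.3 234.8] 3
down t68.2 [ 0.4928 -0.2769  0.0063] w0.0919 F [-0.2 -1.1 -0.1]
grip t69.3 [ 0.4928 -0.2771  0.0065] w0.0254 F [ 1.4  0.3 -0.3]
lifted t71.0 [ 0.4919 -0.2769  0.2787] w0.0256 F [-0.5  0.4 -0.7]
over t71.9 [ 0.5236 -0.0565  0.2993] w0.0255 F [-0.2  0.  -1.1]
between t74.2 [ 0.5301 -0.0225  0.0532] w0.0256 F [ 0.5 -0.9  0.8]
low t75.3 [0.5395 0.0238 0.048 ] w0.0256 F [ 0.5  0.4 -0.6]
up t77.9 [0.5349 0.0043 0.2586] w0.0919 F [ 0.1  0.1 -0.4]
True
```

View pics/g2z.png

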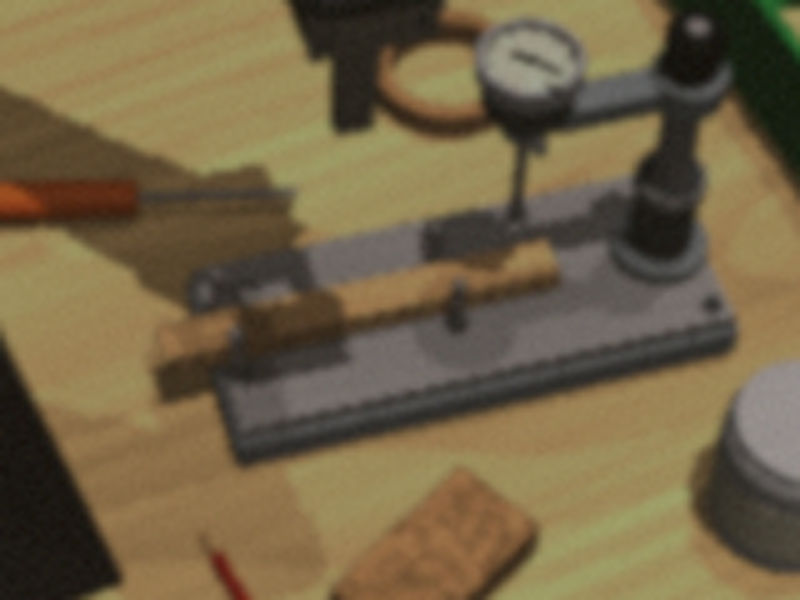

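The second strip lies flush on the first; the pack runs from (160,350) to (555,260) in the crop. On to the third.

```bash
python3 - <<'E'
from h import *
c,a=nearest([.492,-.3715])
if np.hypot(*(c-[.492,-.3715]))<.012:
    s=pick(c,a,.0065)
    if s['gripper_width']>.02:
        print(place(2,.0025))
p,_=snap('scene','k.png'); u,v=proj('scene',np.array([.545,.05,.04])).astype(int)
cv2.imwrite('pics/k2z.png',cv2.resize(p[v-60:v+60,u-80:u+80],None,fx=5,fy=5,interpolation=cv2.INTER_CUBIC)[:,:,::-1])
nearest([.4815,-.462])
E
```

```text
strip at [ 0.4926 -0.3708] ang 0.009 [ 25.2 236.2] 2
down t80.8 [ 0.4927 -0.3707  0.0064] w0.0919 F [-0.9  0.1 -0.8]
grip t81.9 [ 0.4926 -0.3709  0.0065] w0.0255 F [-1.   0.7  0.4]
lifted t83.6 [ 0.4918 -0.3706  0.2785] w0.0255 F [-1.   0.1 -0. ]
over t84.8 [ 0.5238 -0.0567  0.2995] w0.0253 F [ 0.9  0.2 -0.7]
between t87.0 [ 0.5298 -0.0227  0.0619] w0.0255 F [-0.1  0.4 -0. ]
low t88.0 [0.5395 0.0238 0.057 ] w0.0258 F [-0.5  0.  -0.8]
up t90.6 [0.5349 0.0042 0.2586] w0.0917 F [ 0.2  0.8 -0.2]
True
strip at [ 0.4816 -0.4608] ang -0.050 [ 24.9 236.8] 1
```

View pics/k2z.png

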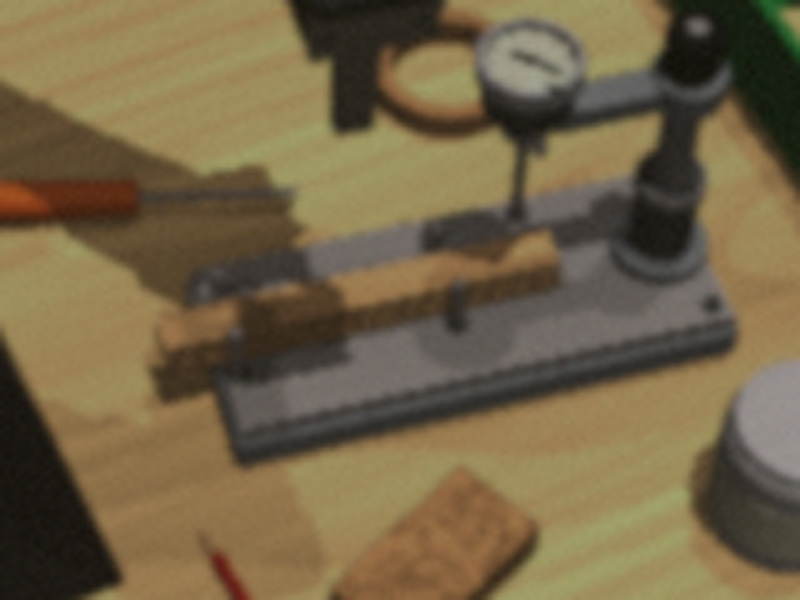

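The three strips are flush, with the pack's end at (555,255). Now the fourth. It enters under the foot with about 14 mm of clearance.

```bash
python3 - <<'E'
from h import *
c,a=nearest([.4815,-.462])
if np.hypot(*(c-[.4815,-.462]))<.012:
    s=pick(c,a,.0065)
    if s['gripper_width']>.02:
        print(place(3,.0025))
q=np.array([.42,.25,.40]); env.reach(q,down(best(q,np.pi/2)))
p,_=snap('scene','l.png'); u,v=proj('scene',np.array([.545,.05,.04])).astype(int)
cv2.imwrite('pics/l2z.png',cv2.resize(p[v-60:v+60,u-80:u+80],None,fx=5,fy=5,interpolation=cv2.INTER_CUBIC)[:,:,::-1])
for cam in('top','scene'):
    p,d,P=cloud(cam);X,Y,Z=P[...,0],P[...,1],P[...,2]
    g=np.stack([X,Y],-1)-GC; gx=g@UX; gy=g@UY+.015
    m=(abs(gx)<.04)&(gy<.01)&(gy>-.2)&(Z>.064)&(Z<.08)&(cv2.cvtColor(p,cv2.COLOR_RGB2HSV)[...,1]>60)
    q=P[m]; c,s,a=rect(q[:,:2]); print(cam,m.sum(),'z',np.round(np.percentile(q[:,2],[5,50,95]),4),'local',np.round(toG(c),4),np.round(s,1),'ang-GA',round(float(a-GA),3))
    print('gx range',np.round(np.percentile(gx[m],[2,50,98]),4),'gy',np.round(np.percentile(gy[m],[1]),4))
p,_=snap('top'); u,v=proj('top',np.array([.545,.05,.06])).astype(int)
cv2.imwrite('pics/l2t.png',cv2.resize(p[v-50:v+50,u-70:u+70],None,fx=5,fy=5,interpolation=cv2.INTER_CUBIC)[:,:,::-1])
st()
E
```

```text
strip at [ 0.4814 -0.4608] ang -0.053 [ 24.9 236.6] 1
down t93.9 [ 0.4815 -0.4607  0.0063] w0.0919 F [ 0.1  0.6 -0.1]
grip t94.9 [ 0.4814 -0.4609  0.0065] w0.0255 F [ 0.1 -0.9  0.3]
lifted t96.6 [ 0.4807 -0.4605  0.2784] w0.0255 F [ 0.2  0.  -1. ]
over t98.1 [ 0.5239 -0.0567  0.2997] w0.0257 F [0.5 0.4 0.4]
between t100.2 [ 0.5296 -0.0231  0.0707] w0.0256 F [ 0.6  0.7 -0.2]
low t101.3 [0.5394 0.0238 0.066 ] w0.0259 F [ 0.2 -0.2 -0.9]
up t103.8 [0.5349 0.0042 0.2586] w0.0918 F [-0.7 -0.2 -0.4]
True
top 469 z [0.0671 0.0729 0.0777] local [-0.0002 -0.0789] [ 31.7 177.3] ang-GA 0.034
gx range [-0.0127 -0.0009  0.012 ] gy [-0.1662]
scene 539 z [0.0654 0.0716 0.0752] local [ 0.0025 -0.0787] [ 47.5 176.6] ang-GA -0.008
gx range [-0.0128  0.003   0.0163] gy [-0.1654]
 t105.3 [0.4204 0.2492 0.3995] w0.0921 F [-1.   0.5  0. ]
```

View pics/l2z.png

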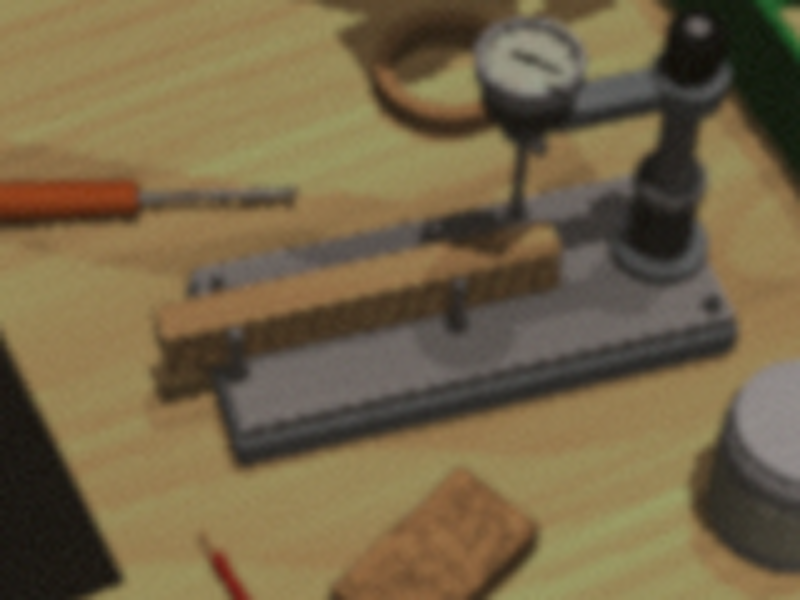

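View pics/l2t.png

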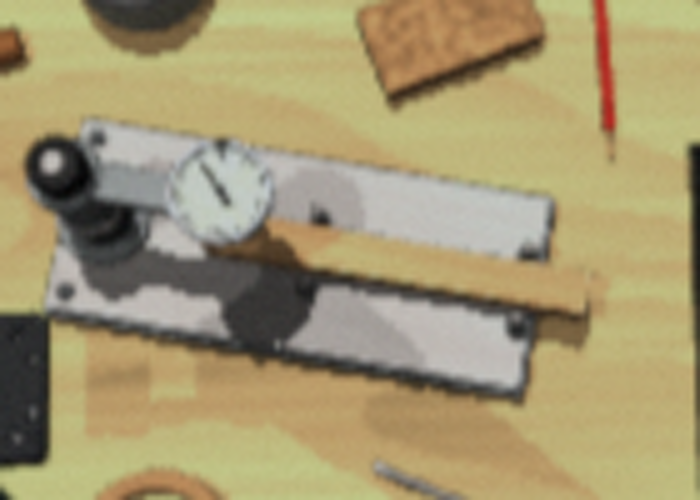

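All four strips are flush between the pins. The top of the pack is at about 72 mm and the middle is at local y of about -47 mm. Now I'll push the head right down.

```bash
python3 - <<'E'
from h import *
p=G(0,.14,.33); env.reach(p,down(best(p,GJ)))
env.movel(G(0,.14,.22),rate=.25); env.movel(G(0,.14,.195),rate=.06); st('at knob')
effector.grasp(25); st('grip')
env.movel(G(0,.14,.140),rate=.05); st()
z=.140
while z>.120:
    z-=.003
    env.movel(G(0,.14,z),rate=.04); s=env.sense()
    print(round(z,3),np.round(s['ee_pos'][2],4),np.round(s['wrist_force'],1))
    if s['wrist_force'][2]>22: break
env.pause(.3)
effector.release(); st('rel')
env.movel(G(0,.14,.30),rate=.25)
q=np.array([.42,.30,.40]); env.reach(q,down(best(q,np.pi/2)))
from dfit import *
ims=[]
for cam in('top','scene'):
    im,_=dial(cam,(.558,.115,.160),12); ims.append(im)
cv2.imwrite('pics/m3.png',np.clip(cv2.resize(np.hstack(ims),(800,400)),0,255).astype(np.uint8)[:,:,::-1])
p,d,P=cloud('top');X,Y,Z=P[...,0],P[...,1],P[...,2]
t=(np.hypot(X-.558,Y-.115)<.05)&(Z>.12); print('dial z',np.median(Z[t]))
p,_=snap('scene','m.png'); u,v=proj('scene',np.array([.545,.05,.04])).astype(int)
cv2.imwrite('pics/m2z.png',cv2.resize(p[v-60:v+60,u-80:u+80],None,fx=5,fy=5,interpolation=cv2.INTER_CUBIC)[:,:,::-1])
st()
E
```

```text
at knob t107.6 [0.5768 0.2076 0.1949] w0.0918 F [ 0.5  0.3 -0.1]
grip t108.5 [0.5758 0.2077 0.1949] w0.0312 F [-4.2  0.6  1. ]
 t109.8 [0.5758 0.2078 0.1401] w0.0316 F [-5.2 -0.6  4.1]
0.137 0.1371 [-4.9 -0.2  2.4]
0.134 0.1341 [-4.5 -0.2  3.4]
0.131 0.1311 [-4.3 -0.7  3. ]
0.128 0.1295 [-7.7 -2.6 12. ]
0.125 0.1285 [-9.7 -4.6 21.5]
0.122 0.1267 [-10.7  -4.3  27.8]
rel t112.6 [0.5766 0.2076 0.1218] w0.0920 F [0.6 0.1 0.6]
dial z 0.15981965486083793
 t116.0 [0.42 0.3  0.4 ] w0.0922 F [ 0.2 -0.1 -0.1]
```

View pics/m3.png

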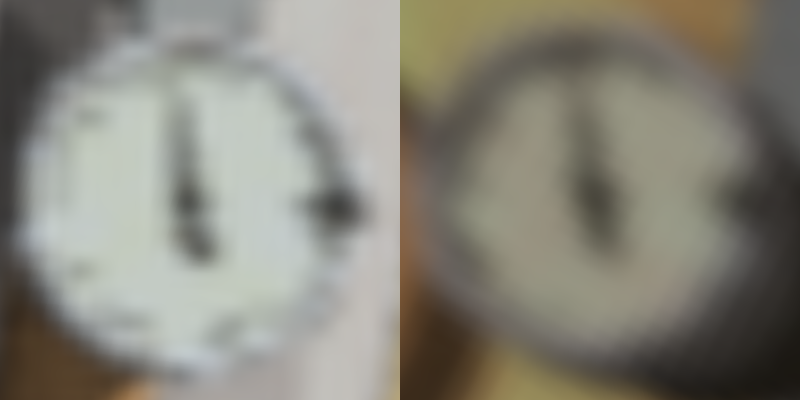

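View pics/m2z.png

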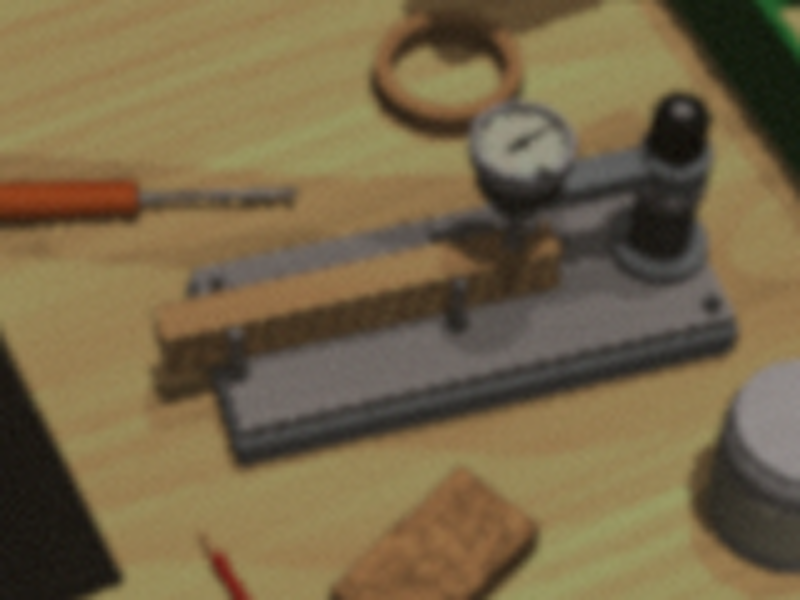

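View pics/m.png

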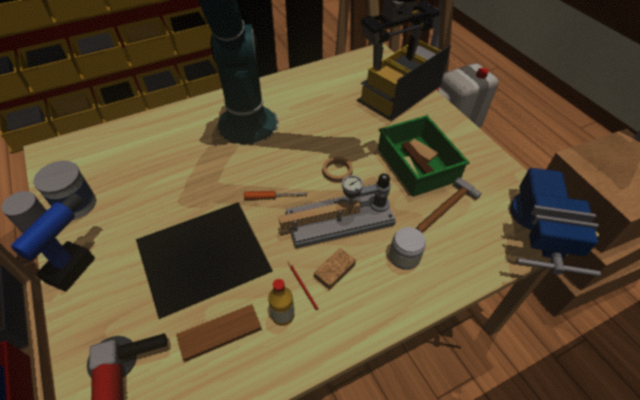

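The reading matches: zero stands at about -2.8° and the pointer at about +97°. That is 260° clockwise, against 259.2° expected for 36 mm. The dial top is at 159.8 mm, the same as with the head down on the bare bed. The pack is flush under the foot, the mat is empty, the offcut is at (420,152) in the crate and the arm is clear. Handing in.

```bash
python3 - <<'E'
from h import *
workorder.finish_job(); st()
E
```

```text
the job is handed in; nothing more can be done
the job is handed in; nothing more can be done
```

The measurement is done and handed in. The dial shows about 36 mm for the pack of four strips, which is the right thickness at 9 mm each. The job took about 116 s of the 210 s allowed.

**What I did**
- **Offcut:** I slid it back, lifted it off the bed and put it in the green crate.
- **Zeroing:** I pushed the head down on the bare bed and turned the bezel about 109°. A picture showed it still about 5° short, so I turned it another 4.8°.
- **Pack:** I raised the head right up and laid all four strips between the pins. One had been knocked off the mat onto the bench. Then I pushed the head down again and left it there.

**Last checks**
- **Zero:** the zero bar and the pointer lined up within about 1° in both camera views.
- **Reading:** the pointer ended about 260° clockwise of zero, against 259.2° expected for 36 mm.
- **Head:** it met its lower stop at the same knob height as on the bare bed, and the top of the dial was at about 160 mm both times.
- **Pack:** its top measured about 72 mm above the bench before the head came down, as expected. Its middle was about 3 mm from bed_mid, towards the foot. The bottom strip looks a few millimetres back from the others; I judged that by eye and did not measure it.
- **Bench:** the last picture shows the offcut in the crate and the mat empty. The other things look unmoved, and the arm is clear of everything.

No check failed. The two cameras disagreed by about 1 to 3 mm in places, and the centre fit on the top view of the dial came out wrong. I therefore set the zero from the line of the pointer and the bar instead.

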